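# Run the mould carriage up to the wax injector's nozzle

## Task

The wax injector's mould carriage stands back from the nozzle with its spring brake on. It is fingertip work with nothing to grip or lift: press down the ribbed black rubber brake pad in the middle of the carriage to free the brake, keep it pressed while you gently push the carriage along its rail until it is fully up against the marked stop at the nozzle, then let the pad come up so that the brake holds the carriage there. Never drag or shove the carriage with the brake on, and leave the loose moulds, bottle, jar and tools around the rail where they are.

Things in the scene. Friction and masses are not known exactly. Their poses are not given: they have to be found in the camera images.
- injector: Wax injector with its fixed mould rail. Origin on the table under the rail, which runs along the body's y axis from -235 to 205 mm, 64 mm wide, top 68 mm above the table. The machine (grey box 240 x 260 mm, 335 mm high, 520 mm with pot and pump) stands at the -y end, front face at y = -235 mm. The carriage is pushed in the body's -y direction, towards the nozzle. z is up.
- nozzle_tip (a point): Tip of the brass nozzle, which sticks out 48 mm in +y from the machine's face, on the rail's axis, 102 mm above the table. At the stop, the brass sprue bush at the front of the carriage's mould stands 2 mm from it.
- stop_face (a point): Marked stop: middle of the upper part of the face, towards the carriage, of the dark steel bar (116 x 14 mm, top 86 mm above the table, white line along its top) that lies across the rail before the nozzle. The carriage's deck, whose front edge is 115 mm ahead of the pad's centre, comes to rest on this face, so the pad's centre ends 115 mm from it in the injector's +y direction.
- carriage (a joint): How far the carriage has slid towards the nozzle, m: 0 at the rear stop, 0.180 fully against the marked stop. Aluminium carriage, captive on the rail; deck 100 mm wide, 175 mm long, top 82 mm above the table. With the brake freed it slides with 1 to 3 N; with the brake on it takes about 15 to 25 N to drag it.
- back_plate (a point): Middle of the top edge of the carriage's upright steel back plate (10 mm thick, 82 mm wide, top 128 mm above the table), just ahead of the brake pad; its rear face is 34 mm ahead of the pad's centre. Ahead of it lies the carriage's round green mould, 68 mm across, under a clamp bar with two brass nuts, highest point 142 mm above the table.
- brake (a joint): How far the brake pad is pressed down, m: 0 at rest with the brake on, 0.007 fully down. The spring needs about 8 N to begin to move and about 12 N fully down; the brake is free from about 0.001 m on and comes on again by itself when the pad is let up.
- pad_top (a point): Centre of the top of the ribbed black rubber brake pad, 54 mm across the rail and 60 mm along it. At rest it is 106 mm above the table, 3 mm above the aluminium cheeks at its two sides (8 mm thick, 58 mm apart inside). A low tail plate (top 98 mm above the table) stands 35 mm behind the pad's centre. The point rides with the carriage and goes down with the pad.
- mould_near: Bystander: loose round yellow rubber mould, 64 mm across, 40 mm high, on the table on the injector's -x side of the rail. Origin at the centre of its underside.
- mould_low: Bystander: loose round green rubber mould, 70 mm across, 36 mm high, the lower one of a stack of two on the injector's +x side of the rail. Origin at the centre of its underside.
- mould_upper: Bystander: loose round orange rubber mould, 66 mm across, 36 mm high, on top of the stack. Origin at the centre of its underside.
- oil_bottle: Bystander: small pale grey bottle with a white cap, 36 mm across, 105 mm high, on the injector's +x side of the rail. Origin at the centre of its underside.
- spatula: Bystander: wax scriber with a wooden handle and a steel shank, 170 mm long, lying beside the rail on the injector's -x side. Origin on the table under its middle.
- wax_jar: Bystander: jar of pink wax with a steel lid, 72 mm across, 85 mm high, beyond the rear end of the rail. Origin at the centre of its underside.
- brush: Bystander: brush, 160 mm long, lying beside the rear end of the rail on the injector's -x side. Origin on the table under its middle.

How it is judged:
On the way, in this order (a step that is already met when the one before it is completed fails the run):
1. the brake pad is pressed down, at least 3 mm, while the carriage is still well short of the stop (value of joint brake above 0.003 m and value of joint carriage below 0.14 m), for 0.1 s.
2. the carriage is up against the marked stop (within 3 mm) (value of joint carriage above 0.177 m), for 0.1 s.
At the end, for the whole second after the job is handed in: The carriage stands still within 3 mm of the marked stop and the brake pad is fully up again (less than 1.5 mm down), so the brake holds it (value of joint carriage above 0.177 m and velocity of joint carriage between -0.005 and 0.005 m/s and value of joint brake below 0.0015 m); the robot touches nothing.
It fails at once if the carriage is dragged along the rail with the brake on (moving over 6 mm/s, either way, with the pad less than 0.7 mm down) (value of joint brake below 0.0007 m and (velocity of joint carriage above 0.006 m/s or velocity of joint carriage below -0.006 m/s)).
It fails at once if the carriage is rushed (over 0.35 m/s) (velocity of joint carriage above 0.35 m/s).
It fails at once if the fingers press or push on the machine with more than 80 N (contact force between the fingers and injector above 80 N).
It fails at once if a bystander is moved by more than 15 mm or lifted (distance of any of mould_near, mould_low, mould_upper, oil_bottle, spatula, wax_jar, brush from where it was at the start of the episode above 0.015 m).
It also fails if it takes over 38 s, if anything falls off the work surface, if the arm or the gripper's body presses on something with over 40 N, if the wrist force passes 120 N, or if a joint passes its speed limit or range.

## Robot

A 6-joint arm with a two-finger parallel gripper is mounted at the origin on the work surface. World frame = base frame: x ahead of the robot, y to its left, z up, the work surface at z = 0. Lengths are in m, angles in rad, forces in N, time in s.
With the tool pointing down it reaches from about 0.35 to 0.975 m from the base axis. Payload 4.9 kg.
Tool frame: the origin (TCP) lies midway between the tips of the shut fingers; the grasp point (between the pads) lies 19 mm behind it; z points along the fingers, y is the line along which they close (so a half turn about z gives the same grasp; the last joint's range is limited). The gripper opens to 85 mm and grips with 20 to 120 N. Pads are 22 mm wide; open, the fingers measure 114 mm over their backs; the gripper's body (76 mm by 85 mm) begins 54 mm behind the grasp point. The pads swing forward as they close: fully open they stand 13 mm farther back than shut.
Start: joints at [1.177, 0.053, 1.613, -0, 1.476, -0.119], TCP at [0.17, 0.602, 0.231] pointing down, gripper open.
Joint ranges: [-3.01, 3.01], [-1.01, 2.22], [0.06, 2.58], [-1.02, 4.17], [0.09, 2.62], [-3.14, 3.14]. Speed limits (rad/s): [2.57, 2.57, 3.14, 3.14, 3.14, 3.14].

## Interface

Orientations are given as a rotation vector (axis times angle).
In Python, from station import telemetry, optics, ctrl gives the robot as it stands.
- The arm moves only by the shell command python3 -m pendant 'ROWS' [FORCE]. ROWS is JSON, one flat list of numbers, 7 for each row, row after row: the turn, a rotation vector about the tool's x, y, z as a fraction of full scale, then the shift along the tool's x, y, z as a fraction of full scale, then the opening, from 0 (shut) to 1 (fully open). In form: [ax, ay, az, tx, ty, tz, fingers, ax, ay, az, tx, ty, tz, fingers, ...]. A call has 1 to 12 rows; each row is the pose to reach, as a shift and turn from the pose commanded when the call began, along the tool's axes at that moment; what a row does not reach only later rows make up. Full scale, the value 1, is 300 mm for a shift and 30 degrees for a turn. A row lasts 1/8 s, in which the tool goes at most 62.5 mm and 10.7 degrees, less where a joint would pass 70% of its speed; a pose out of reach is approached as far as the arm can. A call with a number of a shift or a turn outside -1 to 1 is refused whole. A call with a gripper value outside its range is refused whole. The fingers move at their own pace and stop on an object; FORCE is the grip in N (left out, the last holds). Time passes only in rows, so rows that repeat a pose let the fingers close. It gives the time, the measured TCP pose, the force, the opening and the grip force at its end, in the units of the state.
- telemetry.get_obs(): the state, without advancing time (a new reading comes with each control period).
- optics.get_image(name): name is "scene" or "top" or "wrist"; returns a dict with "image" (400x640x3 uint8, red, green, blue), "depth" (400x640 float32, m along the optical axis (not along the pixel's ray), 0 where there is no reading), "fx", "fy", "cx", "cy" (pixels), "rvec" (rotation vector, rad) and "tvec" (3), from world to camera coordinates, as OpenCV has them. Camera axes: x right, y down, z forward; pixel columns grow to the right and rows downward; lengths in m; the calibration is good to about 2 mm. A picture is of the moment at which its call begins.
- ctrl.finish_job(): hands the job in; it is judged then, once.
The state is a dict: "t": time; "q": joint angles; "dq": joint speeds; "effort": joint torques, N m; "tool_pos": TCP position; "tool_rot": TCP orientation; "contact_force": force on the tool from outside, world axes, zero at the start; "wrist_torque": the same for the moment, N m; "opening": finger opening in m; "grip_force": force on a finger pad.
Only numpy, scipy, OpenCV 4.12 (cv2) and the standard library are available. Lean on these libraries where they do the work, as an engineer would, in place of code of your own. Each camera call takes 0.05 s, during which the arm holds its last target. There are 200 camera calls.

## Working session

There is one attempt and no reset: what is moved stays moved. The work goes in short steps, Python scripts to look and compute and a shell command to move; the robot and the scene stay as the last step left them, time stands still between calls to the robot, and variables do not carry over. Pictures are saved under pics/ and viewed, at most 10 in all, crops included, and the job is handed in when it is done.

```bash
mkdir -p pics; cat > h.py <<'E'
import numpy as np, cv2
from station import telemetry, optics, ctrl
def grab(n,f=None):
    d=optics.get_image(n)
    if f: cv2.imwrite('pics/'+f,d['image'][:,:,::-1])
    np.savez('pics/'+n+'.npz',**d); return d
def pts(d):
    R=cv2.Rodrigues(np.array(d['rvec'],float))[0]; z=d['depth'].astype(float); v,u=np.mgrid[:z.shape[0],:z.shape[1]]
    P=np.stack([(u-d['cx'])/d['fx']*z,(v-d['cy'])/d['fy']*z,z],-1)
    W=(P-np.array(d['tvec']).ravel())@R; W[z<=0]=np.nan; return W
E
python3 - <<'E'
from h import *
for n in('top','scene'): grab(n,n+'1.png')
o=telemetry.get_obs();print(o)
E
```

```text
{'t': 0.1, 'q': array([ 1.17702860e+00,  5.32629000e-02,  1.61417296e+00, -2.53410154e-05,
        1.47598966e+00, -1.18995326e-01]), 'dq': array([ 1.08644923e-04,  5.66334447e-05, -4.89502179e-03,  6.73138818e-04,
        1.03412464e-04,  5.73485513e-04]), 'effort': array([ 5.65121936e-04, -3.94904029e+01, -3.71362746e+01, -8.70994472e-05,
        3.89640976e-03, -2.23730513e-05]), 'tool_pos': array([0.16936401, 0.60102492, 0.23019356]), 'tool_rot': array([-4.30190731e-01, -3.11155359e+00,  2.79460103e-03]), 'contact_force': array([-0.15029459, -0.39432843,  0.35267623]), 'wrist_torque': array([0.0133696 , 0.03203852, 0.00781463]), 'grip_force': 0.0, 'opening': 0.08535658433557684}
```

View pics/top1.png

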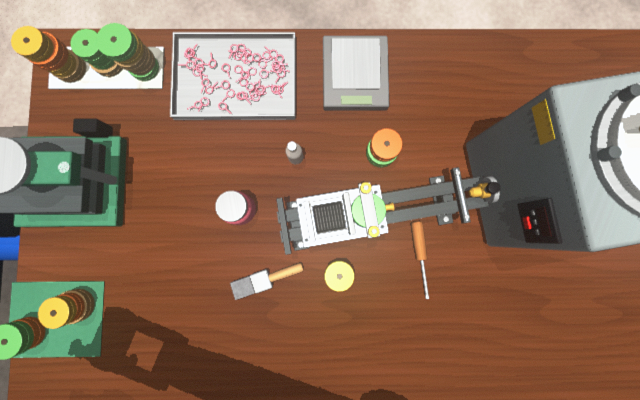

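View pics/scene1.png

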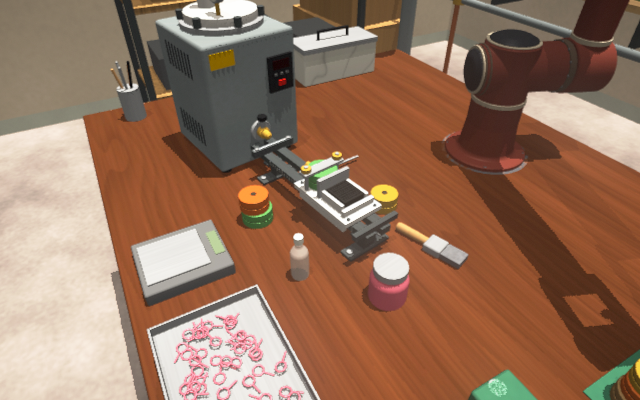

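Top view: black pad at about (330,217), white-lined stop bar at (461,195), green mould at (368,210). The machine is on the right, and yellow mould, spatula and bottle are beside the rail. Next I measure.

```bash
python3 - <<'E'
from h import *
d=dict(np.load('pics/top.npz')); W=pts(d); im=d['image']
print(W[217,330],W[195,461],W[210,368],W[390,320])
hsv=cv2.cvtColor(im,cv2.COLOR_RGB2HSV)
def comp(m,seed):
    n,l,s,c=cv2.connectedComponentsWithStats(m.astype(np.uint8)); k=l[seed[1],seed[0]]
    return l==k
roi=np.zeros(im.shape[:2],bool); roi[190:245,305:355]=1
z=W[...,2]
m=roi&(hsv[...,2]<75)&(z>.095)&(z<.115)
m=cv2.morphologyEx(m.astype(np.uint8),cv2.MORPH_CLOSE,np.ones((5,5)))
m=comp(m,(330,217)); p=np.argwhere(m)[:,::-1].astype(np.float32)
r=cv2.minAreaRect(p);print('pad px',r,m.sum())
R=cv2.Rodrigues(d['rvec'].astype(float))[0]
def ray(u,v,h):
    C=-R.T@d['tvec'].ravel(); q=R.T@np.array([(u-d['cx'])/d['fx'],(v-d['cy'])/d['fy'],1]); return C+q*(h-C[2])/q[2]
pc=ray(*r[0],.106);print('pad',pc,'depth med',np.nanmedian(W[m],0))
b=[ray(*q,.106)[:2] for q in cv2.boxPoints(r)];print('sides',[np.linalg.norm(b[i]-b[i-1]) for i in range(4)],[np.degrees(np.arctan2(*(b[i]-b[i-1])[::-1])) for i in range(2)])
roi[:]=0; roi[165:225,445:475]=1
w=roi&(hsv[...,2]>170)&(hsv[...,1]<60)&(abs(z-.086)<.006)
n,l,s,c=cv2.connectedComponentsWithStats(w.astype(np.uint8));k=1+s[1:,4].argmax()
r2=cv2.minAreaRect(np.argwhere(l==k)[:,::-1].astype(np.float32));print('line',r2)
lc=ray(*r2[0],.086);b=[ray(*q,.086)[:2] for q in cv2.boxPoints(r2)];print(lc,[(np.linalg.norm(b[i]-b[i-1]),np.degrees(np.arctan2(*(b[i]-b[i-1])[::-1]))) for i in range(2)])
v=(lc-pc)[:2];print('pad->line',np.linalg.norm(v),np.degrees(np.arctan2(v[1],v[0])))
cv2.imwrite('pics/crop.png',cv2.resize(im[160:260,270:500,::-1],(800,348),interpolation=cv2.INTER_CUBIC))
E
```

```text
[0.51168654 0.08356787 0.10776621] [ 0.55587837 -0.18697237  0.08526095] [0.52335639 0.0108154  0.12910471] [0.14301203 0.1069403  0.000276  ]
pad px ((319.5, 199.5), (399.0, 639.0), 90.0) 256000
pad [0.54673463 0.10406075 0.106     ] depth med [0.54434453 0.10542804 0.00098952]
sides [np.float64(0.7914008919832217), np.float64(1.3432565221046369), np.float64(0.8133039469955451), np.float64(1.202808847421185)] [np.float64(4.566150793111838), np.float64(-89.93541913318649)]
line ((461.8708190917969, 194.4241485595703), (52.16981887817383, 3.762995719909668), 78.43986511230469)
[ 0.55697348 -0.1885453   0.086     ] [(np.float64(0.10726487778227568), np.float64(9.01031841308572)), (np.float64(0.00789943475166096), np.float64(-78.81251238711216))]
pad->line 0.29278513578785453 -87.99592780200872
```

View pics/crop.png

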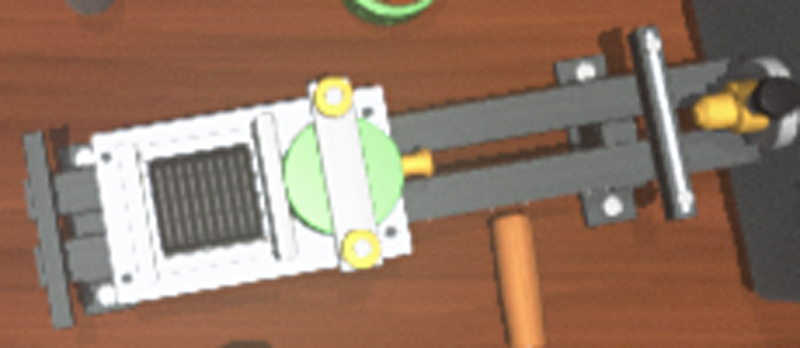

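The crop shows the pad at crop (206,199), which is px (329,217), the back plate at crop (273,187), and the stop line at crop (663,122). I'll redo the pad mask with a looser threshold.

```bash
python3 - <<'E'
from h import *
d=dict(np.load('pics/top.npz')); im=d['image']; V=im.max(-1)
m=np.zeros(V.shape,np.uint8); m[195:240,308:350]=V[195:240,308:350]<120
m=cv2.morphologyEx(m,cv2.MORPH_OPEN,np.ones((3,3)))
n,l,s,c=cv2.connectedComponentsWithStats(m);k=1+s[1:,4].argmax();print(s[k],c[k])
r=cv2.minAreaRect(np.argwhere(l==k)[:,::-1].astype(np.float32));print(r)
R=cv2.Rodrigues(d['rvec'].astype(float))[0]
def ray(u,v,h):
    C=-R.T@d['tvec'].ravel(); q=R.T@np.array([(u-d['cx'])/d['fx'],(v-d['cy'])/d['fy'],1]); return C+q*(h-C[2])/q[2]
pc=ray(*r[0],.106);b=[ray(*q,.106)[:2] for q in cv2.boxPoints(r)]
print('pad',pc,[(np.linalg.norm(b[i]-b[i-1]),np.degrees(np.arctan2(*(b[i]-b[i-1])[::-1]))) for i in range(2)])
lc=np.array([0.55697348,-0.1885453]);v=lc-pc[:2];print(np.linalg.norm(v),np.degrees(np.arctan2(v[1],v[0])))
from scipy.spatial.transform import Rotation as Ro
T=Ro.from_rotvec(telemetry.get_obs()['tool_rot']).as_matrix();print(T)
print('shift to above pad (tool, /0.3)',T.T@(np.r_[pc[:2],.16]-telemetry.get_obs()['tool_pos'])/.3)
E
```

```text
[317 224  28   9 128] [330.703125  227.9140625]
((330.48651123046875, 227.91891479492188), (4.6031718254089355, 27.94782829284668), 80.53767395019531)
pad [0.49023651 0.08278485 0.106     ] [(np.float64(0.009041519519589702), np.float64(9.141623770911183)), (np.float64(0.05515068441156724), np.float64(-81.07371586696313))]
0.27941701980487854 -76.18170046735919
[[-9.62487569e-01  2.71324931e-01 -6.79917496e-04]
 [ 2.71325714e-01  9.62486083e-01 -1.70226963e-03]
 [ 1.92542938e-04 -1.82289246e-03 -9.99998320e-01]]
shift to above pad (tool, /0.3) [-1.49820389 -1.37203399  0.23619153]
```

```bash
python3 - <<'E'
from h import *
from scipy.spatial.transform import Rotation as Ro
d=dict(np.load('pics/top.npz')); im=d['image']; V=im.max(-1)
m=np.zeros(V.shape,np.uint8); m[198:236,311:347]=V[198:236,311:347]<150
m=cv2.morphologyEx(m,cv2.MORPH_CLOSE,np.ones((3,3)))
n,l,s,c=cv2.connectedComponentsWithStats(m);k=1+s[1:,4].argmax();print(s[k],c[k])
r=cv2.minAreaRect(np.argwhere(l==k)[:,::-1].astype(np.float32));print(r)
R=cv2.Rodrigues(d['rvec'].astype(float))[0]
def ray(u,v,h):
    C=-R.T@d['tvec'].ravel(); q=R.T@np.array([(u-d['cx'])/d['fx'],(v-d['cy'])/d['fy'],1]); return C+q*(h-C[2])/q[2]
b=[ray(*q,.106)[:2] for q in cv2.boxPoints(r)]
lc=np.array([0.55697348,-0.1885453])
for p in (r[0],(329.2,217.2)):
  pc=ray(*p,.106);v=lc-pc[:2];print(pc,np.linalg.norm(v),np.degrees(np.arctan2(v[1],v[0])))
print([(np.linalg.norm(b[i]-b[i-1]),np.degrees(np.arctan2(*(b[i]-b[i-1])[::-1]))) for i in range(2)])
o=telemetry.get_obs();T=Ro.from_rotvec(o['tool_rot']).as_matrix()
print('above pad (tool,/0.3)',T.T@(np.r_[pc[:2],.2]-o['tool_pos'])/.3, 'tool y deg',np.degrees(np.arctan2(T[1,1],T[0,1])))
E
```

```text
[313 198  34  36 885] [329.68135593 216.36384181]
((329.9916076660156, 215.61915588378906), (30.18071746826172, 32.5557861328125), 79.99201965332031)
[0.51451471 0.08352719 0.106     ] 0.2753655493049202 -81.13014596296418
[0.51139978 0.08512284 0.106     ] 0.27743686150557656 -80.54534940277729
[(np.float64(0.05965803668720589), np.float64(9.69780725234195)), (np.float64(0.0646879634007152), np.float64(-80.4009853170375))]
above pad (tool,/0.3) [-1.56396165 -1.34563567  0.10279719] tool y deg 74.25685000526828
```

Pad is at about (0.512, 0.084), the push heading is about -80.8°, and roughly 0.155 m remains to the stop. The heights and sizes are consistent. I'll go half way with fingers shut, turning the tool y axis onto the rail.

```bash
python3 -m pendant '[-0,0,-0.2,-0.15,-0.13,0,0, 0,0,-0.4,-0.3,-0.26,0,0, 0,0,-0.6,-0.45,-0.4,0,0, 0,0,-0.83,-0.6,-0.53,0,0, 0,0,-0.83,-0.78,-0.67,0,0, 0,0,-0.83,-0.78,-0.67,0,0, 0,0,-0.83,-0.78,-0.67,0,0, 0,0,-0.83,-0.78,-0.67,0,0]' 30; cat >> h.py <<'E'
from scipy.spatial.transform import Rotation as Ro
def to(p):
    o=telemetry.get_obs();T=Ro.from_rotvec(o['tool_rot']).as_matrix()
    print('t',o['t'],'pos',o['tool_pos'],'f',o['contact_force'],'shift',T.T@(np.array(p)-o['tool_pos'])/.3,'tool y',np.degrees(np.arctan2(T[1,1],T[0,1])),'tilt',T[2])
E
python3 -c "
from h import *
to([.512,.0845,.18])"
```

```text
t: 1.1
tool_pos: [0.3395, 0.3455, 0.2311]
tool_rot: [0.254, -3.131, -0.0]
contact_force: [-0.2, -0.5, -0.5]
opening: -0.0001
grip_force: 0.0
t 1.1 pos [0.33948819 0.34548183 0.23109217] f [-0.18777906 -0.50441119 -0.45830141] shift [-0.4276663  -0.95115722  0.16991454] tool y 99.25974927049636 tilt [ 6.03660982e-04  1.41468239e-04 -9.99999808e-01]
```

```bash
python3 -m pendant '[0,0,0,-0.07,-0.16,0.03,0, 0,0,0,-0.14,-0.32,0.06,0, 0,0,0,-0.22,-0.48,0.08,0, 0,0,0,-0.29,-0.64,0.1,0, 0,0,0,-0.36,-0.8,0.1,0, 0,0,0,-0.428,-0.95,0.1,0, 0,0,0,-0.428,-0.95,0.1,0, 0,0,0,-0.428,-0.95,0.1,0]'
python3 -c "
from h import *
to([.512,.0845,.12])
a=grab('wrist')['image'];b=grab('scene')['image']
cv2.imwrite('pics/two.png',np.hstack([cv2.resize(a,(480,300)),b[120:280,230:430]][:1])[:,:,::-1]);cv2.imwrite('pics/sc.png',cv2.resize(b[80:280,200:460,::-1],(780,600)))"
```

```text
t: 2.1
tool_pos: [0.512, 0.085, 0.201]
tool_rot: [0.253, -3.13, -0.001]
contact_force: [-0.4, 0.5, 0.8]
opening: 0.0001
grip_force: 0.0
t 2.1 pos [0.51204113 0.08497881 0.2009874 ] f [-0.401628    0.46547077  0.79255835] shift [ 1.66731369e-04 -1.73679146e-03  2.69957130e-01] tool y 99.24736901574575 tilt [ 8.33714615e-04  6.79827715e-04 -9.99999421e-01]
```

View pics/two.png

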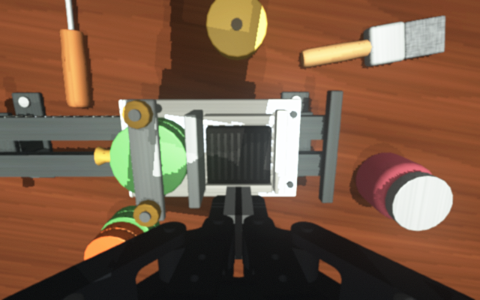

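View pics/sc.png

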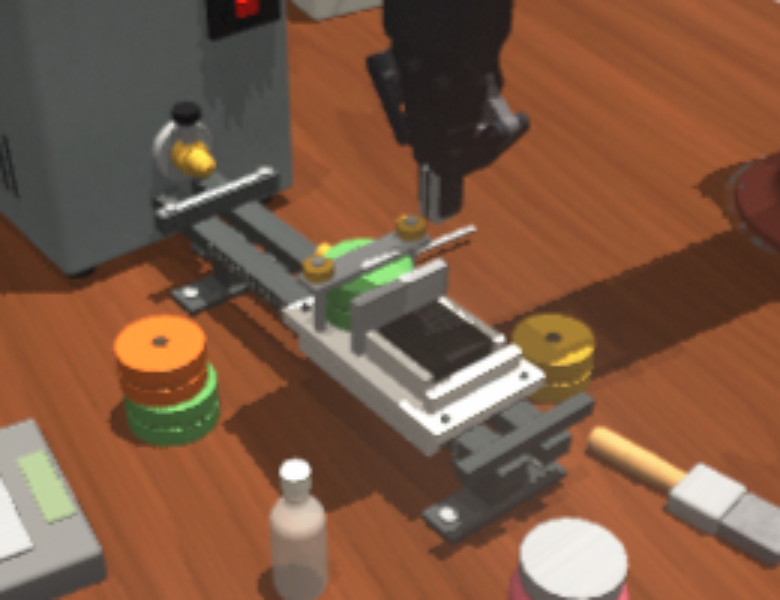

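The wrist view shows the pad at about (238,154) of 480x300, which is full px (317,206), with the shut fingers in line with it. The scene view agrees. I'll check the pad's position from the wrist view.

```bash
python3 - <<'E'
from h import *
d=dict(np.load('pics/wrist.npz')); W=pts(d)
R=cv2.Rodrigues(d['rvec'].astype(float))[0];C=-R.T@d['tvec'].ravel()
V=d['image'].max(-1); m=np.zeros(V.shape,np.uint8); m[162:252,268:366]=V[162:252,268:366]<75
m=cv2.morphologyEx(m,cv2.MORPH_CLOSE,np.ones((5,5)))
n,l,s,c=cv2.connectedComponentsWithStats(m);k=1+s[1:,4].argmax()
r=cv2.minAreaRect(np.argwhere(l==k)[:,::-1].astype(np.float32));print(s[k],r,W[206,317])
for p in (r[0],(317,206)):
  q=R.T@np.array([(p[0]-d['cx'])/d['fx'],(p[1]-d['cy'])/d['fy'],1]);print(C+q*(.106-C[2])/q[2])
E
```

```text
[ 268  168   93   84 6635] ((314.0, 209.5), (83.0, 92.0), 90.0) [0.50938533 0.08340834 0.10633459]
[0.51226597 0.08177974 0.106     ]
[0.50947242 0.08342213 0.106     ]
```

The two views agree to within 2 mm. Lowering to just above the pad, then pressing slowly.

```bash
python3 -m pendant '[0,0,0,0,0,0.15,0, 0,0,0,0,-0.005,0.26,0, 0,0,0,0,-0.005,0.3,0, 0,0,0,0,-0.005,0.31,0, 0,0,0,0,-0.005,0.32,0, 0,0,0,0,-0.005,0.327,0, 0,0,0,0,-0.005,0.333,0, 0,0,0,0,-0.005,0.333,0]'
```

```text
t: 3.2
tool_pos: [0.5138, 0.0823, 0.1041]
tool_rot: [-0.25, 3.129, 0.0]
contact_force: [-3.8, 1.2, 8.5]
opening: 0.0003
grip_force: 4.2
```

```bash
python3 -m pendant '[0,0,0,0,0,0.008,0, 0,0,0,0,0,0.015,0, 0,0,0,0,0,0.022,0, 0,0,0,0,0,0.022,0]'
```

```text
t: 3.7
tool_pos: [0.514, 0.0822, 0.0989]
tool_rot: [-0.251, 3.13, -0.0]
contact_force: [-7.4, -1.5, 16.1]
opening: 0.0002
grip_force: 7.7
```

Pad is about 7 mm down at 16 N. Pushing along -tool y at about 0.08 m/s.

```bash
python3 -m pendant '[0,0,0,0,-0.01,0,0, 0,0,0,0,-0.03,0,0, 0,0,0,0,-0.06,0,0, 0,0,0,0,-0.09,0,0, 0,0,0,0,-0.12,0,0, 0,0,0,0,-0.15,0,0, 0,0,0,0,-0.18,0,0, 0,0,0,0,-0.21,0,0, 0,0,0,0,-0.23,0,0, 0,0,0,0,-0.24,0,0, 0,0,0,0,-0.24,0,0]'
python3 -c "
from h import *
to([.537,-.069,.0989])
b=grab('scene')['image']
cv2.imwrite('pics/sc2.png',cv2.resize(b[80:280,200:460,::-1],(780,600)))"
```

```text
t: 5.08
tool_pos: [0.5259, 0.01, 0.099]
tool_rot: [-0.25, 3.128, -0.004]
contact_force: [-5.1, -1.7, 13.6]
opening: 0.0001
grip_force: 6.8
t 5.075 pos [0.52592429 0.0100197  0.09897498] f [-5.08176958 -1.67376001 13.56156399] shift [ 0.00539339 -0.26591767  0.00090046] tool y 99.14012976211872 tilt [-0.00310837 -0.00250942 -0.99999202]
```

View pics/sc2.png

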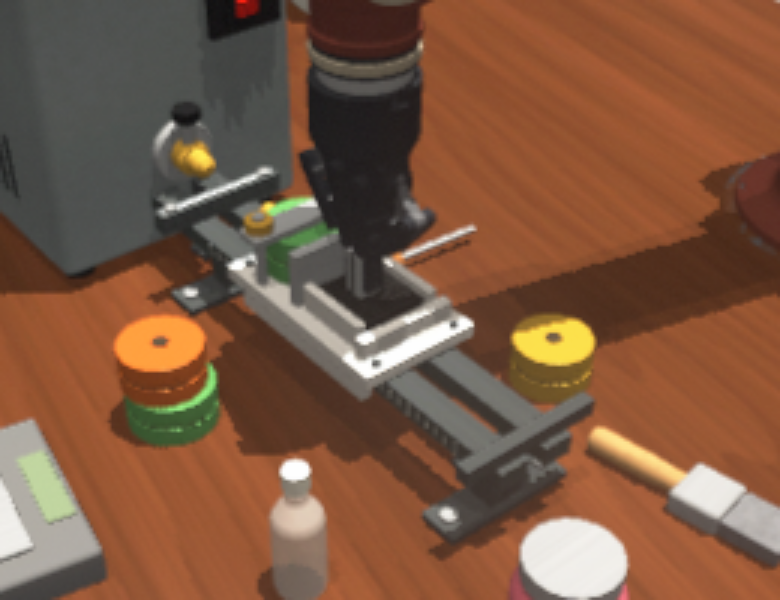

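The carriage follows with the pad down, and about 80 mm remain. Continuing, slower at the end and a little past the stop.

```bash
python3 -m pendant '[0,0,0,0,-0.02,0,0, 0,0,0,0,-0.05,0,0, 0,0,0,0,-0.08,0,0, 0,0,0,0,-0.11,0,0, 0,0,0,0,-0.14,0,0, 0,0,0,0,-0.17,0,0, 0,0,0,0,-0.195,0,0, 0,0,0,0,-0.215,0,0, 0,0,0,0,-0.23,0,0, 0,0,0,0,-0.245,0,0, 0,0,0,0,-0.255,0,0]'
python3 -m pendant '[0,0,0,0,-0.008,0,0, 0,0,0,0,-0.016,0,0, 0,0,0,0,-0.024,0,0, 0,0,0,0,-0.032,0,0, 0,0,0,0,-0.032,0,0, 0,0,0,0,-0.032,0,0]'
```

```text
t: 6.5
tool_pos: [0.5384, -0.0654, 0.099]
tool_rot: [-0.25, 3.127, -0.003]
contact_force: [-3.0, 1.3, 12.6]
opening: 0.0002
grip_force: 6.2
t: 7.25
tool_pos: [0.5401, -0.0731, 0.099]
tool_rot: [-0.25, 3.126, 0.002]
contact_force: [-2.9, 6.9, 13.0]
opening: 0.0001
grip_force: 6.2
```

```bash
python3 -c "
from h import *
to([.537,-.069,.0989])
b=grab('scene')['image']
cv2.imwrite('pics/sc3.png',cv2.resize(b[80:230,200:395,::-1],(780,600)))"
```

```text
t 7.25 pos [ 0.540148   -0.0730668   0.09897448] f [-2.87179489  6.91543656 13.00580411] shift [0.00820619 0.01505147 0.00021976] tool y 99.14716229129186 tilt [-0.0054657   0.00108582 -0.99998447]
```

View pics/sc3.png

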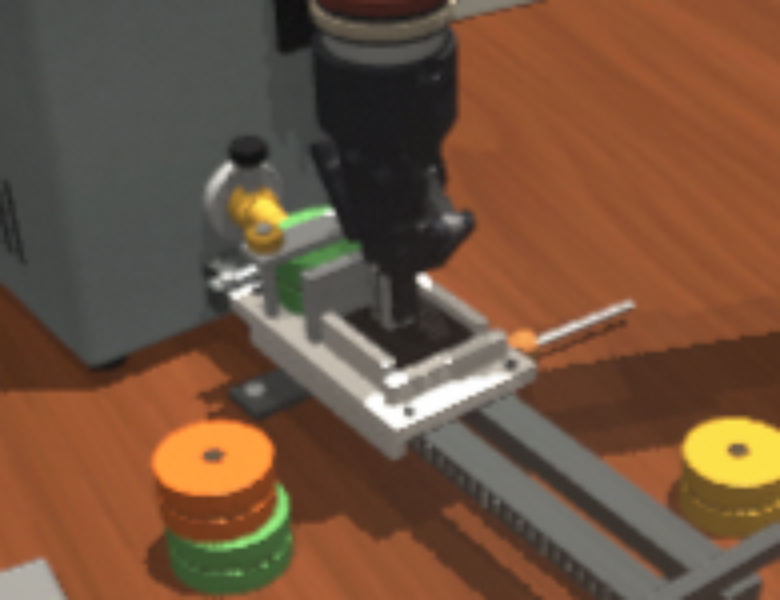

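The deck is up against the stop bar, with the deck edge meeting the bar at crop (235,285), and the push force rose to 7 N. I'll add a slight extra push to confirm, then let the pad up slowly and retreat.

```bash
python3 -m pendant '[0,0,0,0,-0.006,0,0, 0,0,0,0,-0.006,0,0, 0,0,0,0,-0.006,0,0]'; python3 -m pendant '[0,0,0,0,0,-0.01,0, 0,0,0,0,0,-0.02,0, 0,0,0,0,0,-0.03,0, 0,0,0,0,0,-0.045,0, 0,0,0,0,0,-0.06,0, 0,0,0,0,0,-0.1,0, 0,0,0,0,0,-0.2,0, 0,0,0,0,0,-0.35,0, 0,0,0,0,0,-0.5,0, 0,0,0,0,0,-0.5,0, 0,0,0,0,0,-0.5,0]'
python3 - <<'E'
from h import *
b=grab('top')['image']
cv2.imwrite('pics/top2.png',cv2.resize(b[150:250,300:520,::-1],(800,364),interpolation=cv2.INTER_CUBIC))
a=grab('scene')['image'];cv2.imwrite('pics/sc4.png',cv2.resize(a[80:230,200:395,::-1],(780,600)))
E
```

```text
t: 7.68
tool_pos: [0.5406, -0.0748, 0.099]
tool_rot: [-0.25, 3.126, 0.002]
contact_force: [-1.7, 6.3, 12.4]
opening: -0.0002
grip_force: 5.9
t: 9.05
tool_pos: [0.5378, -0.0757, 0.2446]
tool_rot: [0.251, -3.131, -0.0]
contact_force: [-0.3, 0.6, -0.3]
opening: -0.0004
grip_force: 0.0
```

View pics/sc4.png

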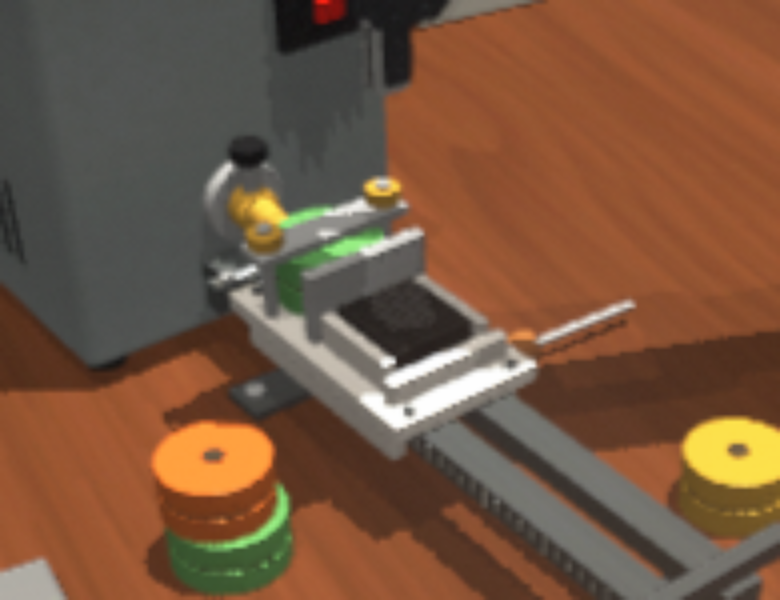

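View pics/top2.png

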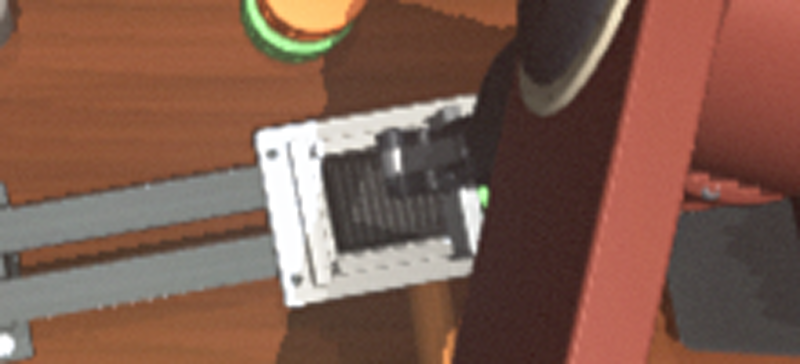

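The scene view shows the deck touching the bar with the sprue at the nozzle, the pad up and the fingers well clear. The deck's rear corner moved about 74 px (about 154 mm), which matches the 155 mm expected. While freed, the carriage resisted more than 6 N, so it is on the stop. Handing in.

```bash
python3 -c "
from station import ctrl
print(ctrl.finish_job())"
```

```text
the job is handed in; nothing more can be done
None
```

The carriage is up against the marked stop with the pad released and the brake on, the arm is clear, and the job is handed in; no verdict was returned.

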